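Drop a soap ball into the soap box

TASK

Put a soap ball into the soap box at the washbasin: push the open grey soap box along its track until it is fully home against the stop under the chute mouth, then press the lever's paddle down so that the gate lifts and the soap ball rolls out into the box, and let the lever come back up so that the gate is shut again. Only push and press with the fingers: lift nothing, do not touch the ball, and leave the cup, jar, comb, mirror, nail brush and tin where they are.

Things in the scene. Friction and masses are not known exactly. Their poses are not given: they have to be found in the camera images.
- dispenser: Soap-ball dispenser, fixed to the ledge: grey base plate 270 x 330 mm (x -155 to 115, y -175 to 155), 6 mm thick; origin at ledge height, z = 0. Frame: x away from the robot, y left, z up. Track for the soap box: two rails 12 mm high along x, 96 mm apart, centred on y = -105, open at the near end. Two lever cheeks, 142 mm tall, stand at x = -43 to -17, y = 5 to 55.
- track_stop (a point): Foot of the stop that closes the far end of the track, 26 mm high: middle of its near face, at x = 90, y = -105, z = 6 in the dispenser's frame.
- chute_mouth (a point): Middle of the chute's floor at its mouth, x = 55, y = -70, z = 58 in the dispenser's frame, above the far part of the track. The chute, 40 mm wide with 20 mm walls, rises from here at 10 degrees towards +y, to y = 130.
- soap_box: Open grey plastic soap box, 120 (x) x 90 (y) x 42 mm tall, about 0.14 kg, loose on the base plate between the rails, 3 mm of play each side. Origin at the centre of its underside, axes as the dispenser's. Starts 40 to 100 mm short of home; home, against the stop, its origin is at x = 30, y = -105, z = 6 in the dispenser's frame. Slides easily when its near wall is pushed towards +x.
- soap_ball_center (a point): Centre of the white soap ball, 30 mm in diameter, 20 g, which rests in the chute against the upper side of the gate. Free to roll down within about a second when the gate is up.
- lever (a joint): Rocking lever, in rad: 0 = at rest, gate shut; grows as the paddle goes down; stop at 0.42. A spring brings it back to 0: pressing at the paddle takes about 3 N at first and 5 N at the stop. The ball can pass under the gate from about 0.3 up.
- paddle (a point): Centre of the upper face of the paddle, a flat steel plate 44 (x) x 34 (y) mm on the lever's end nearest the robot; at rest 136 mm above the ledge, at x = -119, y = 30 in the dispenser's frame. It goes down about 36 mm, turning about a pin 89 mm farther along +x at z = 130, until the lever is at its stop.
- gate (a point): Middle of the lower edge of the gate, an upright steel plate 24 mm wide that hangs from the far end of the lever across the chute; rises when the paddle is pressed. At rest at x = 55, y = 30, z = 84 in the dispenser's frame.
- cup: Bystander: yellow plastic cup, 74 mm across, 85 mm tall; origin at the centre of its underside.
- jar: Bystander: glass jar with a screw-top lid, 68 mm across, 90 mm tall; origin at the centre of its underside.
- comb: Bystander: black comb lying flat, 150 x 31 x 5 mm; origin at the middle of its underside.
- mirror: Bystander: round steel mirror lying flat, 90 mm across, 9 mm thick; origin at the centre of its underside.
- nail_brush: Bystander: wooden nail brush, 85 x 36 x 28 mm; origin at the centre of its underside.
- tin: Bystander: round closed tin, 66 mm across, 28 mm tall; origin at the centre of its underside.
- soap_ball: The soap ball itself (see its centre point); this origin turns with the ball, so use the centre point.

How it is judged:
On the way, in this order (a step that is already met when the one before it is completed fails the run):
1. the soap box is home against the stop, the ball still behind the shut gate (x of soap_box in the frame of dispenser between 0.022 and 0.038 m and z of soap_box in the frame of dispenser below 0.012 m and y of soap_ball_center in the frame of dispenser above 0.03 m and value of joint lever below 0.1 rad), for 0.2 s.
2. the lever is pressed and the gate starts to lift (value of joint lever above 0.15 rad).
3. the soap ball is in the soap box (x of soap_ball_center in the frame of soap_box between -0.058 and 0.058 m and y of soap_ball_center in the frame of soap_box between -0.043 and 0.043 m and z of soap_ball_center in the frame of soap_box between 0.005 and 0.032 m), for 0.2 s.
At the end, for the whole second after the job is handed in: The soap ball lies in the soap box (its centre inside the walls, less than 32 mm above the underside of the box), the box stands flat and still on the base plate within 8 mm of its home against the stop, and the lever is back within 0.05 rad of rest, gate shut (all of step 3 and x of soap_box in the frame of dispenser between 0.022 and 0.038 m and z of soap_box in the frame of dispenser below 0.012 m and value of joint lever below 0.05 rad and linear speed of soap_box below 0.02 m/s and angle between soap_box's own z axis and vertical below 0.1 rad); the robot touches nothing.
It fails at once if the soap box is lifted more than about 10 mm or tipped (z of soap_box in the frame of dispenser above 0.016 m or angle between soap_box's own z axis and vertical above 0.25 rad).
It fails at once if the fingers touch the soap ball (contact force between the fingers and soap_ball above 0.3 N).
It fails at once if the cup, jar, comb, mirror, nail brush or tin is moved more than 20 mm or tipped (distance of any of cup, jar, comb, mirror, nail_brush, tin from where it was at the start of the episode above 0.02 m or angle between any of cup, jar, comb, mirror, nail_brush, tin's own z axis and vertical above 0.4 rad).
It also fails if it takes over 42 s, if anything falls off the work surface, if the arm or the gripper's body presses on something with over 40 N, if the wrist force passes 120 N, or if a joint passes its speed limit or range.

ROBOT

A 6-joint arm with a two-finger parallel gripper is mounted at the origin on the work surface. World frame = base frame: x ahead of the robot, y to its left, z up, the work surface at z = 0. Lengths are in m, angles in rad, forces in N, time in s.
With the tool pointing down it reaches from about 0.35 to 0.925 m from the base axis. Payload 6.4 kg.
Tool frame: the origin (TCP) lies between the finger pads; the fingertips stand 19 mm ahead of it and the grasp point (between the pads) is the TCP; y points along the fingers, z is the direction in which the jaws open and shut, and the axes are right-handed (so a half turn about y gives the same grasp; the last joint's range is limited). The gripper opens to 85 mm and grips with 20 to 120 N. Pads are 22 mm wide; open, the fingers measure 114 mm over their backs; the gripper's body (76 mm by 85 mm) begins 54 mm behind the grasp point. The pads swing forward as they close: fully open they stand 13 mm farther back than shut.
Start: joints at [-1.289, 0.245, 1.558, -0, 1.339, -0.174], TCP at [0.286, -0.584, 0.25] pointing down, gripper open.
Joint ranges: [-3.13, 3.13], [-1.02, 2.26], [0.13, 2.54], [-0.95, 4.09], [0.21, 2.88], [-2.74, 2.74]. Speed limits (rad/s): [2.57, 2.57, 3.14, 3.14, 3.14, 3.14].

INTERFACE

Orientations are given as a unit quaternion [x, y, z, w].
In Python, from plant import bot, imaging, job gives the robot as it stands.
- The arm moves only by the tool move_arm, never from a script. Its argument "plan" is a list that holds one entry, the list of rows, each a list of 4 numbers: the shift along the tool's x, y, z in cm, then the turn about the tool's y in degrees. In form: [[[dx, dy, dz, yaw], ...]]. A call has 1 to 5 rows; each row is the pose to reach, as a shift and turn from the pose commanded when the call began, along the tool's axes at that moment; what a row does not reach only later rows make up. A row lasts 1/8 s, in which the tool goes at most 62.5 mm and 10.7 degrees, less where a joint would pass 70% of its speed; a pose out of reach is approached as far as the arm can. A call with a gripper value outside its range is refused whole. "fingers" is the closure, from -1 (fully open) to 1 (shut), set as the call begins (left out, the last holds). The fingers move at their own pace and stop on an object; "squeeze" is the grip in N (left out, the last holds). Time passes only in rows, so rows that repeat a pose let the fingers close. It gives the time, the measured TCP pose, the force and the opening at its end, in the units of the state.
- bot.get_obs(): the state, without advancing time (a new reading comes with each control period).
- imaging.get_image(name): name is "scene" or "top"; returns the picture (400x640x3 uint8, red, green, blue); there is no depth.
- imaging.calibration(name): a dict with "camera_matrix" (3x3 intrinsics, pixels), "k1" (the pictures are not rectified: a ray, as slopes to the right and down, at radius r is drawn at 1 + k1 r^2 times it, then the intrinsics apply), "R" (3x3) and "t" (3): a world point X has camera coordinates R X + t. Camera axes: x right, y down, z forward; pixel columns grow to the right and rows downward; lengths in m; the calibration is good to about 2 mm. A picture is of the moment at which its call begins. calibration takes no time and is no camera call.
- job.sign_off(): hands the job in, once; it reports no verdict.
The state is a dict: "clock": time; "q": joint angles; "joint_vel": joint speeds; "effort": joint torques, N m; "position": TCP position; "orientation": TCP orientation; "wrist_force": force on the tool from outside, world axes, zero at the start; "moment": the same for the moment, N m; "grip_width": finger opening in m.
Only numpy, scipy, OpenCV 4.12 (cv2) and the standard library are available. Lean on these libraries where they do the work, as an engineer would, in place of code of your own. Each camera call takes 0.05 s, during which the arm holds its last target.

## Working session

There is one attempt and no reset: what is moved stays moved. The work goes in short steps, Python scripts to look and compute and a tool call to move; the robot and the scene stay as the last step left them, time stands still between calls to the robot, and variables do not carry over. Pictures are saved under pics/ and viewed, and the job is handed in when it is done.

Besides the shell and the picture viewer there is one more tool, called after "Call:" in YAML: its name, and indented under it one key for each argument. move_arm: Moves the arm, as the interface text tells. Its arguments: {"type":"object","properties":{"plan":{"type":"array"},"fingers":{"type":"number"},"squeeze":{"type":"number"}},"required":["plan"]}

```bash
ls; mkdir -p pics; python3 - <<'E'
from plant import bot, imaging, job
import cv2, numpy as np
print(bot.get_obs())
for n in ("scene","top"):
    im=imaging.get_image(n); cv2.imwrite(f"pics/{n}0.png",im[:,:,::-1])
    print(n,imaging.calibration(n))
E
```

```text
pics
{'clock': 0.0, 'q': array([-1.28912566e+00,  2.45812900e-01,  1.55901204e+00,  1.16410409e-05,
        1.33866942e+00, -1.74095428e-01]), 'joint_vel': array([-0.00049849, -0.00020544, -0.0020562 ,  0.00094568,  0.00136489,
       -0.0005934 ]), 'effort': array([-1.30059077e-03, -4.29506278e+01, -3.26131296e+01, -1.79486997e-04,
        5.38601627e-03,  8.64544745e-06]), 'position': array([ 0.28596343, -0.58314551,  0.24918208]), 'orientation': array([-0.15977775,  0.68949733, -0.68815414,  0.15971345]), 'wrist_force': array([-0.81320918,  0.53223823, -1.62123029]), 'moment': array([-0.03993882, -0.0040215 ,  0.0224069 ]), 'grip_width': 0.08547040036978078}
scene {'camera_matrix': array([[487.33363024,   0.        , 316.11636341],
       [  0.        , 487.33363024, 196.33056014],
       [  0.        ,   0.        ,   1.        ]]), 'k1': -0.04313339505467364, 'R': array([[-0.86112921,  0.50820766,  0.01347051],
       [ 0.34369287,  0.60148359, -0.72117453],
       [-0.37460871, -0.61639474, -0.69262244]]), 't': array([ 0.48116926, -0.1329395 ,  1.33902336])}
top {'camera_matrix': array([[371.28298686,   0.        , 315.77574755],
       [  0.        , 371.28298686, 195.62758169],
       [  0.        ,   0.        ,   1.        ]]), 'k1': -0.04179724493754136, 'R': array([[-0.01252424, -0.99970876,  0.02062851],
       [-0.9916504 ,  0.00977001, -0.12858472],
       [ 0.12834573, -0.0220667 , -0.99148396]]), 't': array([0.04342719, 0.59287149, 0.97227689])}
```

View pics/scene0.png

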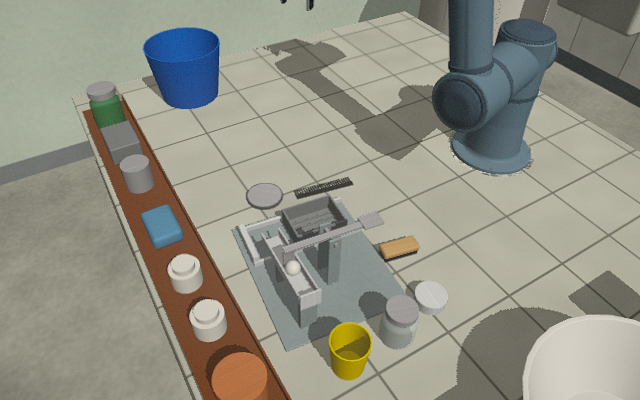

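View pics/top0.png

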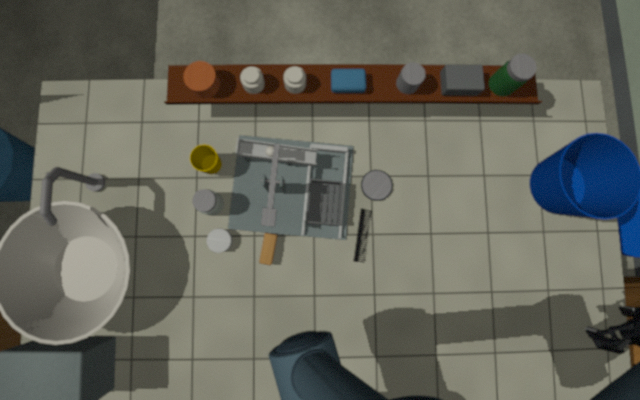

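The scene view shows the dispenser at about (320,260), with the box near (315,215) and the paddle near (371,220). In the top view the base plate spans about (232-355, 136-240), and the brush lies just nearer the robot than the paddle at (268,248). I'll enlarge both.

```bash
cat > h.py <<'E'
import numpy as np, cv2
from plant import bot, imaging, job
def cal(n):
    c=imaging.calibration(n); return c["camera_matrix"],c["k1"],c["R"],c["t"]
def proj(n,X):
    K,k,R,t=cal(n); X=np.atleast_2d(X)
    return cv2.projectPoints(X.astype(float),cv2.Rodrigues(R)[0],t,K,np.array([k,0,0,0,0.]))[0][:,0]
def ray(n,uv):
    K,k,R,t=cal(n)
    p=cv2.undistortPoints(np.array(uv,float).reshape(-1,1,2),K,np.array([k,0,0,0,0.]))[:,0]
    d=np.c_[p,np.ones(len(p))]@R; return -R.T@t,d
def onz(n,uv,z):
    c,d=ray(n,uv); return c+d*((z-c[2])/d[:,2])[:,None]
E
python3 - <<'E'
import cv2
a=cv2.imread("pics/top0.png")[120:280,170:410]; cv2.imwrite("pics/top0z.png",cv2.resize(a,None,fx=3.3,fy=3.3,interpolation=cv2.INTER_CUBIC))
a=cv2.imread("pics/scene0.png")[170:370,220:460]; cv2.imwrite("pics/scene0z.png",cv2.resize(a,None,fx=3,fy=3,interpolation=cv2.INTER_CUBIC))
E
```

```text
(no output)
```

View pics/top0z.png

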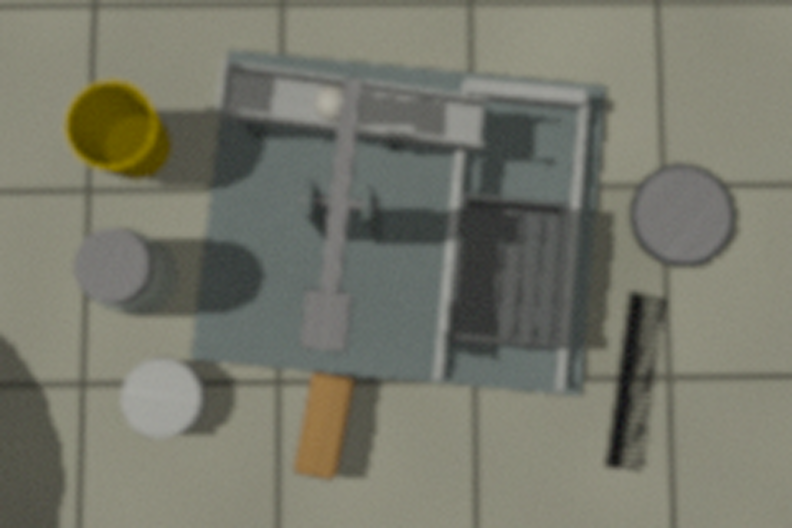

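View pics/scene0z.png

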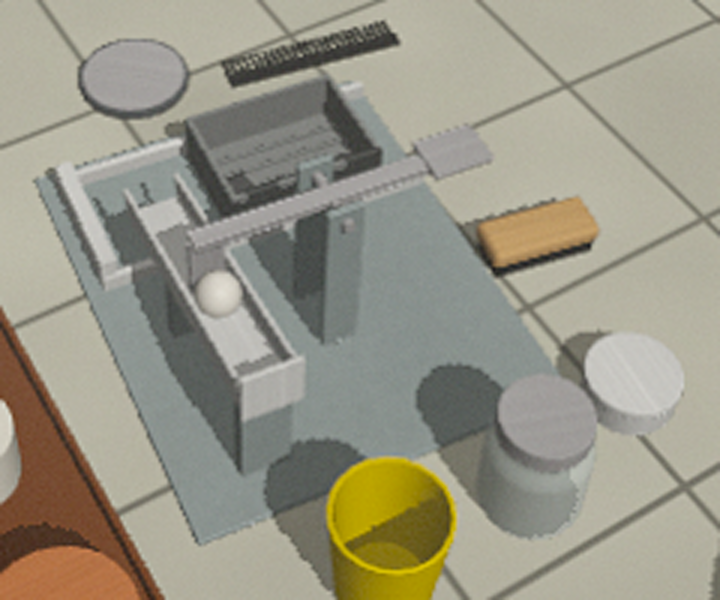

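The top zoom gives the plate corners at (230,52), (606,86), (582,393) and (192,360). The scene zoom shows two of them at (38,180) and (200,543). The ball is at (219,294), behind the gate.

```bash
cat >> h.py <<'E'
def fit(P,Q): # Q = R P + t planar
    pm,qm=P.mean(0),Q.mean(0);A=(P-pm)[:,0]+1j*(P-pm)[:,1];B=(Q-qm)[:,0]+1j*(Q-qm)[:,1]
    th=np.angle((B*A.conj()).sum());R=np.array([[np.cos(th),-np.sin(th)],[np.sin(th),np.cos(th)]])
    return th,R,qm-R@pm
E
python3 - <<'E'
from h import *
z=np.array([(230,52),(606,86),(582,393),(192,360)])/3.3+[170,120]-0.35
W=onz("top",z,.006)[:,:2]
P=np.array([(.115,.155),(.115,-.175),(-.155,-.175),(-.155,.155)])
th,R,t=fit(P,W); print("top",np.degrees(th),t,(P@R.T+t-W)*1000)
zs=np.array([(38,180),(200,543)])/3+[220,170]-.33
print("scene far corners",onz("scene",zs,.006)[:,:2]); print((P@R.T+t))
# box rim from top zoom: near edge corners & scene
f=lambda w:(w-t)@R
b=np.array([(455,343),(570,350),(467,200),(572,207)])/3.3+[170,120]-.35
print("box rim in disp (top)",f(onz("top",b,.048)[:,:2]))
b=np.array([(325,82),(381,155),(187,122),(228,195)])/3+[220,170]-.33
print("box rim in disp (scene) z48",f(onz("scene",b,.048)[:,:2]))
pd=np.array([(305,291),(351,292),(348,349),(302,346)])/3.3+[170,120]-.35
print("paddle",f(onz("top",pd,.136)[:,:2]))
pd=np.array([(414,145),(470,127),(492,160),(437,178)])/3+[220,170]-.33
print("paddle s",f(onz("scene",pd,.136)[:,:2]))
for nm,uv,zz in [("brush",[(312,376),(353,378),(333,478),(295,472)],.028),("comb",[(632,293),(666,297),(641,469),(607,466)],.005),("jar",[(114,268)],.09),("tin",[(162,398)],.028),("mirror",[(683,215)],.009)]:
    print(nm,onz("top",np.array(uv)/3.3+[170,120]-.35,zz)[:,:2].round(3).tolist())
E
```

```text
top -5.7310115274566815 [0.64529882 0.11146073] [[ 1.74734949  1.42722695]
 [ 1.59580499 -0.87932397]
 [-2.50035663 -0.93167745]
 [-0.84279785  0.38377447]]
scene far corners [[ 0.7384872  -0.06842115]
 [ 0.77313474  0.25587535]]
[[ 0.77520205  0.25420228]
 [ 0.74224881 -0.07414827]
 [ 0.47359836 -0.04718652]
 [ 0.5065516   0.28116403]]
box rim in disp (top) [[-0.12246822 -0.06406172]
 [-0.11988663 -0.1572329 ]
 [-0.00491964 -0.06329725]
 [-0.00287644 -0.14969163]]
box rim in disp (scene) z48 [[-1.13259106e-01 -1.38739476e-01]
 [-1.17149826e-01 -5.29664294e-02]
 [-6.75953989e-04 -1.41918513e-01]
 [-7.38127331e-05 -6.27416780e-02]]
paddle [[-0.09881225  0.04923522]
 [-0.09650401  0.01533702]
 [-0.13855134  0.01330007]
 [-0.13937535  0.0471583 ]]
paddle s [[-0.09822782  0.01936566]
 [-0.13987435  0.02003431]
 [-0.13797623  0.05181012]
 [-0.09783239  0.05100165]]
brush [[0.492, 0.178], [0.49, 0.144], [0.41, 0.16], [0.415, 0.191]]
comb [[0.56, -0.091], [0.556, -0.12], [0.412, -0.094], [0.415, -0.066]]
jar [[0.576, 0.325]]
tin [[0.476, 0.3]]
mirror [[0.626, -0.136]]
```

```bash
cat >> h.py <<'E'
from scipy.spatial.transform import Rotation as Ro
TH=np.radians(-5.73);RD=np.array([[np.cos(TH),-np.sin(TH)],[np.sin(TH),np.cos(TH)]]);TD=np.array([.6445,.1105])
def d2w(x,y): return RD@[x,y]+TD
def w2d(p): return (np.array(p)[:2]-TD)@RD
def go(dx,dy,z):
    o=bot.get_obs();A=Ro.from_quat(o["orientation"]).as_matrix()
    d=np.r_[d2w(dx,dy),z]-o["position"]
    a=A[:,0]; print("tool x hdg",np.degrees(np.arctan2(a[1],a[0])),"tool cm",(A.T@d*100).round(2),"disp pos",w2d(o["position"]).round(4),o["position"].round(4),"F",o["wrist_force"].round(2),"t",o["clock"])
E
python3 - <<'E'
from h import *
A=Ro.from_quat(bot.get_obs()["orientation"]).as_matrix();print(A.round(3))
go(-.165,-.105,.25); print(d2w(-.165,-.105))
E
```

```text
[[-0.898 -0.     0.44 ]
 [-0.44   0.002 -0.898]
 [-0.    -1.    -0.002]]
tool x hdg -153.88387098072405 tool cm [-4.317e+01  2.000e-02 -4.629e+01] disp pos [-0.2875 -0.726 ] [ 0.286  -0.5832  0.2493] F [-0.1  -0.19  1.28] t 0.1
[0.46984116 0.02249836]
```

Call:
move_arm:
  plan:
    - [[-4.2,0,-4.5,6.4],[-8.4,0,-9,12.8],[-12.6,0,-13.5,19.2],[-16.8,0,-18,25.6],[-21,0,-22.5,32]]
  fingers: 1
  squeeze: 30

```text
clock: 0.72
position: [0.3757, -0.2871, 0.2499]
orientation: [0.038, 0.706, -0.706, -0.038]
wrist_force: [0.8, 0.3, 0.5]
grip_width: -0.0001
```

```bash
python3 -c "
from h import *
go(-.165,-.105,.25)"
```

```text
tool x hdg 173.87650110673533 tool cm [ -6.06   0.   -31.79] disp pos [-0.2277 -0.4224] [ 0.3757 -0.2871  0.2499] F [0.76 0.29 0.46] t 0.725
```

Call:
move_arm:
  plan:
    - [[-1,0,-6,0],[-2,0,-12,0],[-3,0,-18,0],[-4.5,0,-24,0],[-6,0,-30,0]]

```text
clock: 1.35
position: [0.4662, 0.0051, 0.2502]
orientation: [-0.036, -0.706, 0.706, 0.036]
wrist_force: [1.0, -0.0, 0.1]
grip_width: -0.0001
```

```bash
python3 -c "
from h import *
go(-.165,-.105,.05)"
```

```text
tool x hdg 174.1098084683085 tool cm [-0.17 20.02 -1.77] disp pos [-0.1669 -0.1226] [0.4662 0.0051 0.2502] F [ 0.95 -0.02  0.06] t 1.35
```

Call:
move_arm:
  plan:
    - [[-0.2,4,-1.7,0],[-0.2,8,-1.7,0],[-0.2,12,-1.7,0],[-0.2,15,-1.7,0],[-0.2,15,-1.7,0]]

```text
clock: 1.98
position: [0.4675, 0.0203, 0.0978]
orientation: [0.034, 0.707, -0.706, -0.039]
wrist_force: [0.5, 0.1, 0.6]
grip_width: -0.0001
```

```bash
python3 -c "
from h import *
go(-.165,-.105,.05)
for n in ('scene','top'):
    im=imaging.get_image(n)[:,:,::-1]
    a=im[130:350,220:480] if n=='scene' else im[120:280,170:410]
    cv2.imwrite(f'pics/{n}1z.png',cv2.resize(a,None,fx=2.8,fy=2.6,interpolation=cv2.INTER_CUBIC))
"
```

```text
tool x hdg 174.11926630855027 tool cm [-0.24  4.78 -0.24] disp pos [-0.1671 -0.1074] [0.4675 0.0203 0.0978] F [0.54 0.08 0.61] t 1.975
```

View pics/scene1z.png

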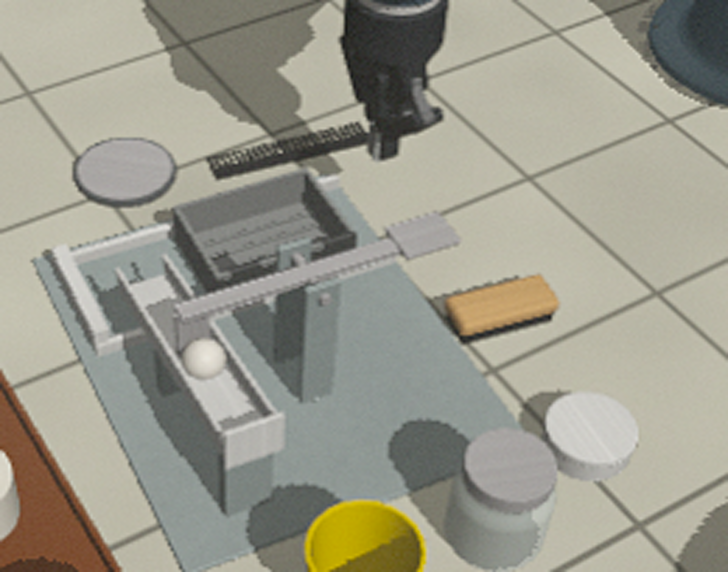

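View pics/top1z.png

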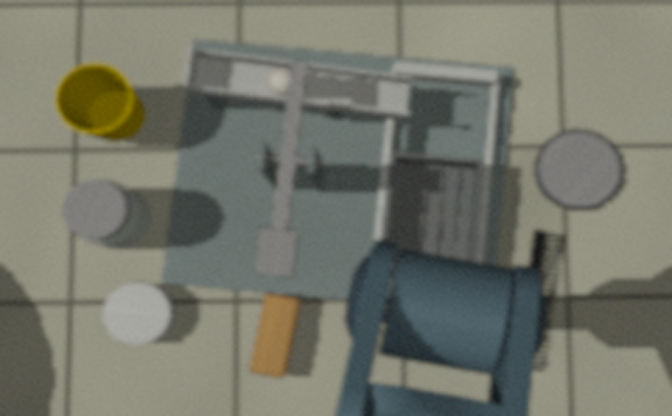

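```bash
python3 -c "
from h import *
p=bot.get_obs()['position']
for d in (.0,.019,.032): print(d,proj('scene',p-[0,0,d]), 'seen tip 356.8,190.4')"
```

```text
0.0 [[355.61027957 181.76797376]] seen tip 356.8,190.4
0.019 [[355.02252455 188.04522434]] seen tip 356.8,190.4
0.032 [[354.62812338 192.25415041]] seen tip 356.8,190.4
```

Call:
move_arm:
  plan:
    - [[-0.2,2,-0.2,0],[-0.2,4.3,-0.2,0],[-0.2,4.8,-0.2,0],[-0.2,4.8,-0.2,0]]

```text
clock: 2.58
position: [0.4729, 0.0214, 0.0535]
orientation: [-0.037, -0.706, 0.706, 0.036]
wrist_force: [0.3, -0.3, 0.2]
grip_width: 0.0003
```

```bash
python3 -c "
from h import *
go(-.041,-.105,.05)"
```

```text
tool x hdg 174.11233637846192 tool cm [-12.08   0.37  -0.11] disp pos [-0.1618 -0.1058] [0.4729 0.0214 0.0535] F [ 0.35 -0.35  0.19] t 2.575
```

Call:
move_arm:
  plan:
    - [[-1,0.8,0,0],[-2,0.8,0,0],[-3,0.8,0,0],[-4,0.8,0,0],[-5,0.8,0,0]]

```text
clock: 3.2
position: [0.5222, 0.0165, 0.0444]
orientation: [0.036, 0.706, -0.706, -0.036]
wrist_force: [-3.0, 0.4, 3.0]
grip_width: 0.0004
```

Call:
move_arm:
  plan:
    - [[-1,0,0,0],[-2,0,0,0],[-3,0,0,0],[-4,0,0,0],[-4.5,0,0,0]]

```text
clock: 3.82
position: [0.5673, 0.0117, 0.0443]
orientation: [-0.036, -0.706, 0.706, 0.036]
wrist_force: [-2.3, -0.0, 1.9]
grip_width: -0.0001
```

```bash
python3 -c "
from h import *
go(-.041,-.105,.05)
for n in ('scene','top'):
    im=imaging.get_image(n)[:,:,::-1]
    a=im[130:350,220:480] if n=='scene' else im[120:280,170:410]
    cv2.imwrite(f'pics/{n}2z.png',cv2.resize(a,None,fx=2.6,fy=2.6,interpolation=cv2.INTER_CUBIC))
"
```

```text
tool x hdg 174.11081525952284 tool cm [-2.6  -0.57 -0.11] disp pos [-0.067 -0.106] [0.5673 0.0117 0.0443] F [-2.25 -0.    1.89] t 3.825
```

View pics/scene2z.png

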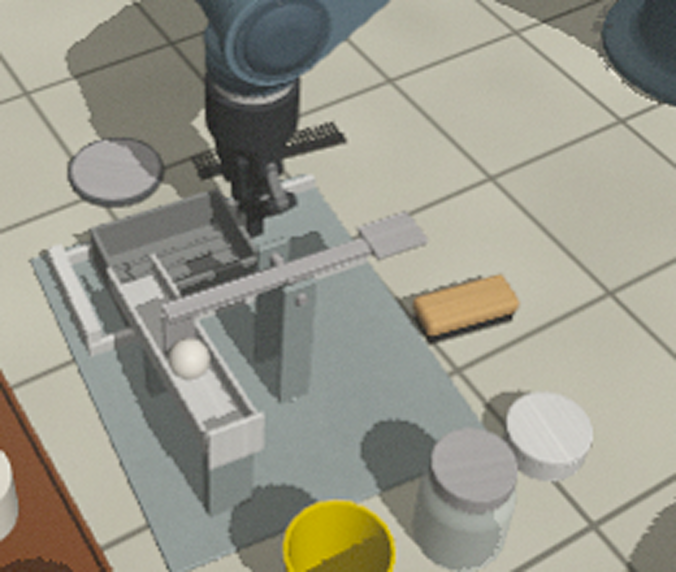

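The box is being pushed along the track, with its near wall at about (235,220) and a gap left to the stop at (75,300). I'll finish slowly and watch the force.

Call:
move_arm:
  plan:
    - [[-0.7,0,0,0],[-1.4,0,0,0],[-1.8,0,0,0],[-2.1,0,0,0]]

```text
clock: 4.42
position: [0.5875, 0.0097, 0.0443]
orientation: [0.036, 0.706, -0.706, -0.036]
wrist_force: [-3.2, 0.7, 2.2]
grip_width: -0.0001
```

Call:
move_arm:
  plan:
    - [[-0.2,0,0,0],[-0.4,0,0,0]]

```text
clock: 4.68
position: [0.5913, 0.0093, 0.0443]
orientation: [0.036, 0.706, -0.706, -0.036]
wrist_force: [-1.6, 1.2, 1.7]
grip_width: 0.0001
```

Call:
move_arm:
  plan:
    - [[-0.2,0,0,0],[-0.4,0,0,0]]

```text
clock: 4.92
position: [0.5917, 0.0094, 0.0438]
orientation: [0.032, 0.706, -0.706, -0.04]
wrist_force: [-20.1, 2.8, 16.9]
grip_width: -0.0002
```

```bash
python3 -c "
from h import *
go(-.041,-.105,.05)
for n in ('scene','top'):
    im=imaging.get_image(n)[:,:,::-1]
    a=im[170:350,220:400] if n=='scene' else im[120:280,170:410]
    cv2.imwrite(f'pics/{n}3z.png',cv2.resize(a,None,fx=3.3,fy=3.3,interpolation=cv2.INTER_CUBIC))
"
```

```text
tool x hdg 174.16089914799002 tool cm [-0.14 -0.62 -0.09] disp pos [-0.0425 -0.1059] [0.5917 0.0094 0.0438] F [-20.09   2.79  16.86] t 4.925
```

View pics/scene3z.png

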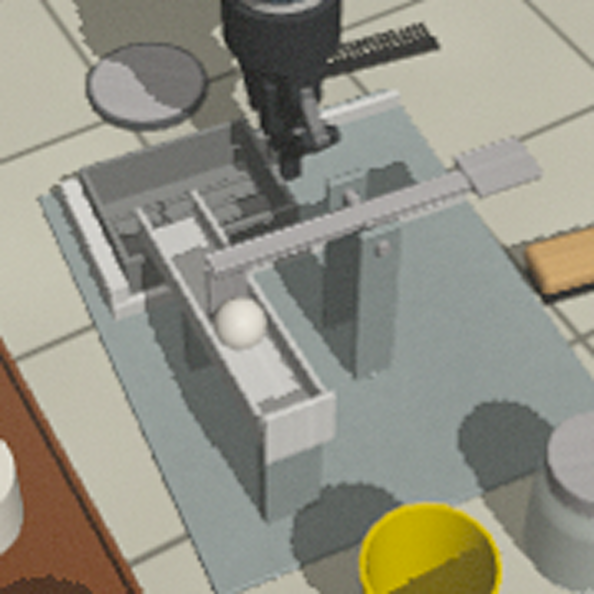

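The box is against the stop: its far wall touches the stop at about (100,230), and the force jumped to 20 N. I'll back straight off, then rise.

Call:
move_arm:
  plan:
    - [[0.5,0,0,0],[2,0,0,0],[5,0,0,0],[9,0,0,0],[9,-2,0,0]]

```text
clock: 5.65
position: [0.5016, 0.0189, 0.062]
orientation: [0.034, 0.706, -0.706, -0.038]
wrist_force: [0.5, -0.1, 0.6]
grip_width: -0.0001
```

Call:
move_arm:
  plan:
    - [[0,-5,0,0],[0,-10,0,0],[0,-15,0,0],[0,-15,0,0]]

```text
clock: 6.15
position: [0.5091, 0.0175, 0.2198]
orientation: [-0.041, -0.706, 0.707, 0.032]
wrist_force: [0.0, -0.4, -1.1]
grip_width: -0.0
```

```bash
python3 -c "
from h import *
go(-.121,.030,.20)
for n in ('scene','top'):
    im=imaging.get_image(n)[:,:,::-1]
    a=im[170:350,220:400] if n=='scene' else im[120:280,170:410]
    cv2.imwrite(f'pics/{n}4z.png',cv2.resize(a,None,fx=3.3,fy=3.3,interpolation=cv2.INTER_CUBIC))
"
```

```text
tool x hdg 174.1171809558433 tool cm [ -0.38   1.97 -13.61] disp pos [-0.1254 -0.106 ] [0.5091 0.0175 0.2198] F [ 0.03 -0.45 -1.07] t 6.15
```

View pics/scene4z.png

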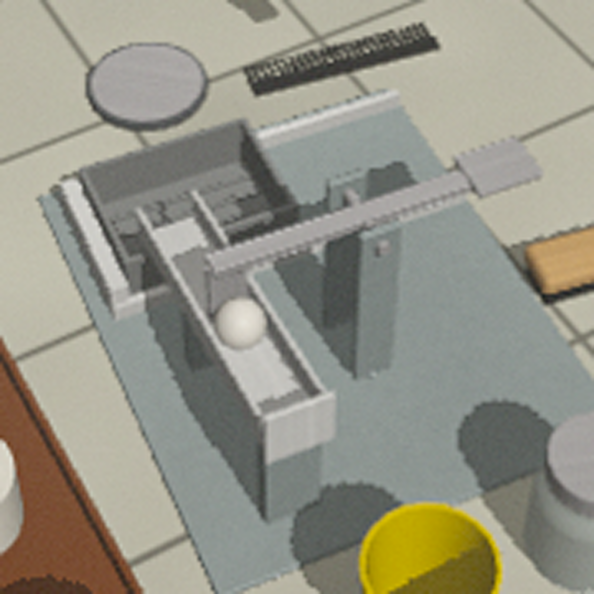

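View pics/top4z.png

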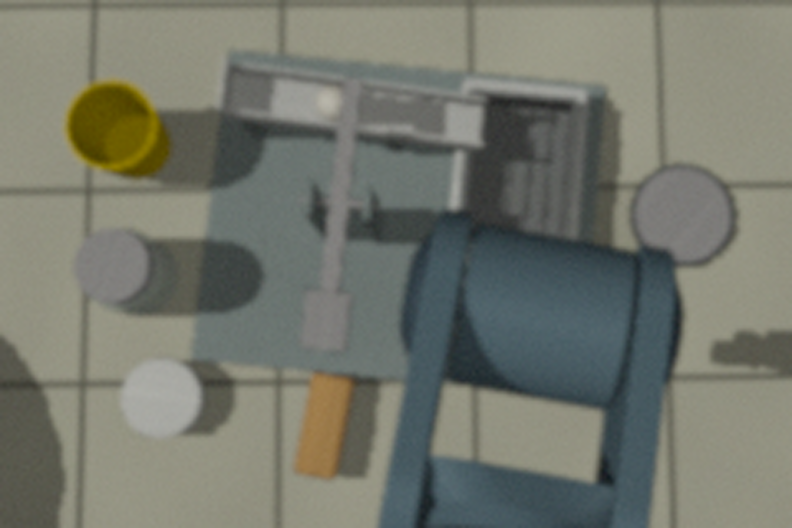

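Both views show the box home against the stop and the ball still behind the gate. Next I move above the paddle.

Call:
move_arm:
  plan:
    - [[-0.2,0,-5,0],[-0.4,0,-10,0],[-0.4,0,-13.6,0],[-0.4,2,-13.6,0],[-0.4,3.5,-13.6,0]]

```text
clock: 6.88
position: [0.5225, 0.1532, 0.1764]
orientation: [-0.035, -0.706, 0.706, 0.037]
wrist_force: [-0.1, -0.4, 0.7]
grip_width: 0.0002
```

```bash
python3 -c "
from h import *
go(-.121,.030,.155)
for n in ('scene',):
    im=imaging.get_image(n)[:,:,::-1]
    a=im[130:350,220:440]
    cv2.imwrite(f'pics/{n}5z.png',cv2.resize(a,None,fx=2.6,fy=2.6,interpolation=cv2.INTER_CUBIC))
"
```

```text
tool x hdg 174.1574989946065 tool cm [-0.47  2.14  0.03] disp pos [-0.1257  0.0303] [0.5225 0.1532 0.1764] F [-0.1  -0.39  0.68] t 6.875
```

View pics/scene5z.png

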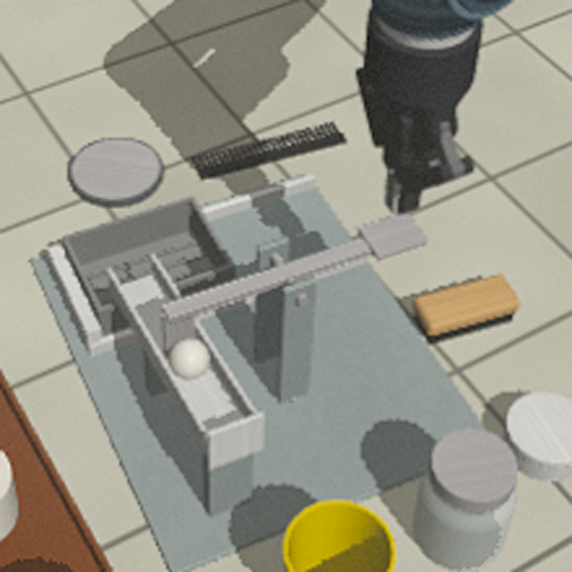

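Call:
move_arm:
  plan:
    - [[-0.4,1,0,0],[-0.4,2,0,0],[-0.4,3,0,0],[-0.4,3.6,0,0],[-0.4,4,0,0]]

```text
clock: 7.55
position: [0.5284, 0.1522, 0.1397]
orientation: [-0.037, -0.706, 0.706, 0.036]
wrist_force: [1.2, -1.9, 3.6]
grip_width: 0.0003
```

```bash
python3 -c "
from h import *
go(-.121,.030,.122)"
```

```text
tool x hdg 174.11410671632666 tool cm [ 0.13  1.77 -0.01] disp pos [-0.1197  0.0299] [0.5284 0.1522 0.1397] F [ 1.16 -1.89  3.62] t 7.55
```

Call:
move_arm:
  plan:
    - [[0,0.8,0,0],[0,1.4,0,0],[0,1.7,0,0],[0,1.7,0,0],[0,1.7,0,0]]

```text
clock: 8.18
position: [0.5279, 0.1528, 0.1225]
orientation: [0.036, 0.706, -0.706, -0.036]
wrist_force: [1.4, -0.0, 5.7]
grip_width: -0.0002
```

Call:
move_arm:
  plan:
    - [[0,0,0,0],[0,0,0,0],[0,0,0,0],[0,0,0,0]]

```text
clock: 8.68
position: [0.5279, 0.1528, 0.1225]
orientation: [0.036, 0.706, -0.706, -0.036]
wrist_force: [1.3, -0.3, 5.3]
grip_width: -0.0002
```

```bash
python3 -c "
from h import *
go(-.121,.030,.122)
for n in ('scene',):
    im=imaging.get_image(n)[:,:,::-1]
    a=im[130:350,220:440]
    cv2.imwrite(f'pics/{n}6z.png',cv2.resize(a,None,fx=2.6,fy=2.6,interpolation=cv2.INTER_CUBIC))
"
```

```text
tool x hdg 174.1193562927285 tool cm [0.07 0.05 0.05] disp pos [-0.1203  0.0305] [0.5279 0.1528 0.1225] F [ 1.25 -0.29  5.33] t 8.675
```

View pics/scene6z.png

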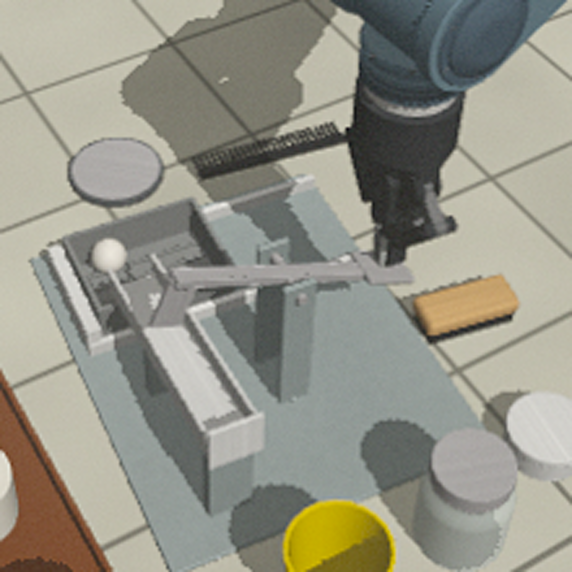

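The gate is up and the ball is at (110,255), dropping into the box. I'll let it settle, then raise the fingers slowly.

Call:
move_arm:
  plan:
    - [[0,0,0,0],[0,0,0,0],[0,0,0,0],[0,0,0,0],[0,0,0,0]]

```text
clock: 9.35
position: [0.5279, 0.1528, 0.1225]
orientation: [0.036, 0.706, -0.706, -0.036]
wrist_force: [0.6, -0.5, 4.8]
grip_width: 0.0001
```

```bash
python3 -c "
from h import *
for n in ('scene',):
    im=imaging.get_image(n)[:,:,::-1]
    a=im[130:350,220:440]
    cv2.imwrite(f'pics/{n}7z.png',cv2.resize(a,None,fx=2.6,fy=2.6,interpolation=cv2.INTER_CUBIC))
"
```

```text
(no output)
```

View pics/scene7z.png

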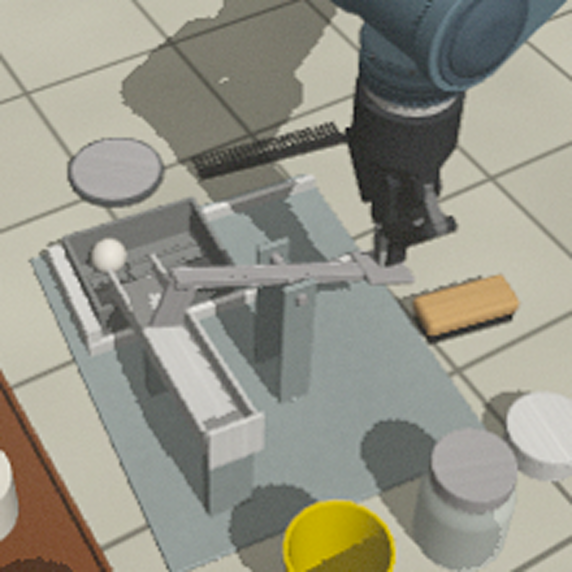

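The ball hasn't moved from (110,255), so it's at rest in the box. Releasing the lever.

Call:
move_arm:
  plan:
    - [[0,-0.7,0,0],[0,-1.4,0,0],[0,-2.2,0,0],[0,-3,0,0],[0,-4.2,0,0]]

```text
clock: 10.02
position: [0.528, 0.1524, 0.1648]
orientation: [-0.037, -0.706, 0.706, 0.036]
wrist_force: [-0.3, 0.5, -0.1]
grip_width: -0.0002
```

Call:
move_arm:
  plan:
    - [[0,-3,0,0],[0,-6,0,0],[5,-8,0,0],[9,-8,0,0],[9,-8,0,0]]

```text
clock: 10.65
position: [0.4369, 0.162, 0.2448]
orientation: [0.037, 0.706, -0.706, -0.035]
wrist_force: [0.9, -0.4, 0.3]
grip_width: 0.0001
```

```bash
python3 -c "
from h import *
go(-.121,.030,.2)
for n in ('scene','top'):
    im=imaging.get_image(n)[:,:,::-1]
    cv2.imwrite(f'pics/{n}8.png',im)
    a=im[170:350,220:400] if n=='scene' else im[120:280,170:410]
    cv2.imwrite(f'pics/{n}8z.png',cv2.resize(a,None,fx=3.3,fy=3.3,interpolation=cv2.INTER_CUBIC))
"
```

```text
tool x hdg 174.17685057974333 tool cm [-9.07  4.5   0.04] disp pos [-0.2118  0.0306] [0.4369 0.162  0.2448] F [ 0.86 -0.4   0.33] t 10.65
```

View pics/scene8z.png

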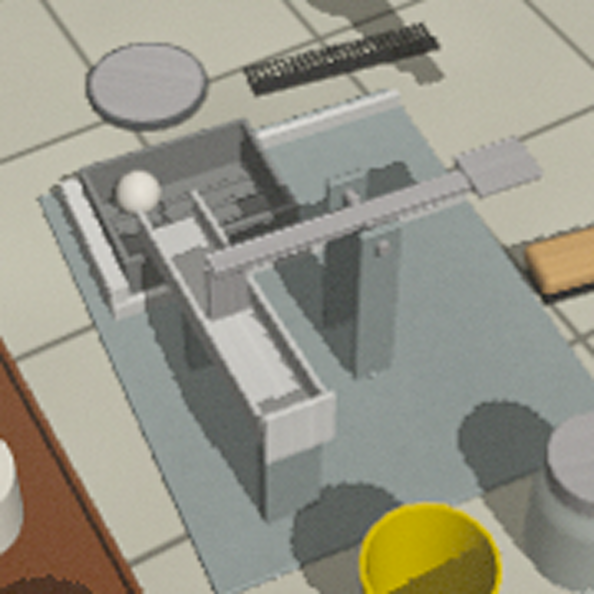

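View pics/top8z.png

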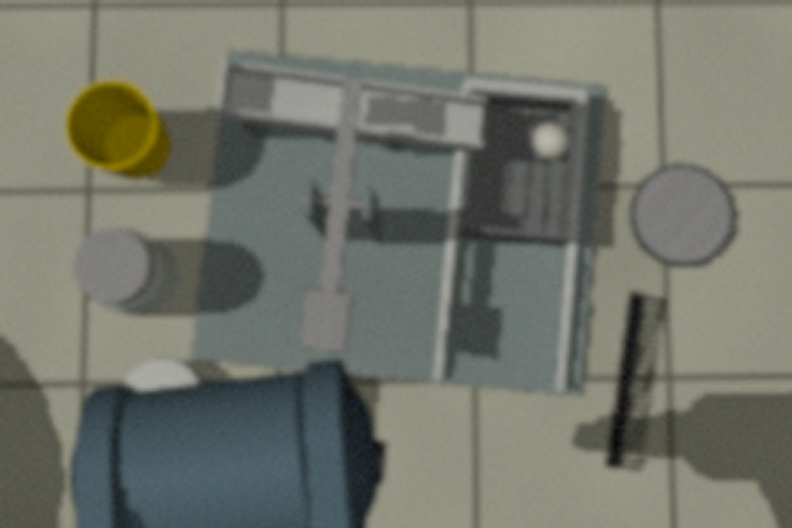

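In both views the ball is inside the box (top zoom (550,140), scene zoom (138,192)), the box is at the stop and the lever is back up. I'll check the ball and box positions numerically.

```bash
python3 -c "
from h import *
from plant import imaging
import scipy.optimize as so
u=np.array([[550,140]])/3.3+[170,120]-.35; v=np.array([[138,192]])/3.3+[220,170]-.35
c1,d1=ray('top',u);c2,d2=ray('scene',v)
s=np.linalg.lstsq(np.c_[d1[0],-d2[0]],c2-c1,rcond=None)[0]
p=c1+s[0]*d1[0];q=c2+s[1]*d2[0];print('ball',w2d((p+q)/2),(p+q)[2]/2,'gap mm',1e3*np.linalg.norm(p-q))
b=np.array([(458,235),(583,242)])/3.3+[170,120]-.35
print('near rim',w2d(onz('top',b,.048)[0]),w2d(onz('top',b,.048)[1]))
b=np.array([(245,121),(300,206),(82,166)])/3.3+[220,170]-.35
print('rim s',[w2d(x).round(4) for x in onz('scene',b,.048)])
a=cv2.imread('pics/scene0.png').astype(int);c=cv2.imread('pics/scene8.png').astype(int)
for nm,(x0,x1,y0,y1) in dict(paddle=(358,386,210,230),gate=(280,292,240,258)).items(): print(nm,abs(a-c)[y0:y1,x0:x1].mean())
"
```

```text
ball [ 0.05583805 -0.12688106] 0.029313434473740185 gap mm 1.311959241918128
near rim [-0.03377085 -0.05751852] [-0.03029463 -0.15990025]
rim s [array([-0.0292, -0.1418]), array([-0.0313, -0.0555]), array([ 0.0859, -0.1469])]
paddle 5.961904761904762
gate 6.032407407407407
```

```bash
python3 -c "
import cv2,numpy as np
a=cv2.imread('pics/scene0.png').astype(int);c=cv2.imread('pics/scene8.png').astype(int)
print('static noise',abs(a-c)[270:300,340:370].mean())
g=lambda m:cv2.GaussianBlur(m[205:235,350:392].astype(np.float32).mean(2),(0,0),1)
print(cv2.phaseCorrelate(g(a),g(c)))
from plant import job; job.sign_off()
"
```

```text
static noise 5.37925925925926
((0.5247046188183937, 0.004879248461861607), 0.994215678660958)
the job is handed in; nothing more can be done
```

I pushed the soap box to the stop with closed fingers, pressed the paddle, held it until the ball had rolled into the box, then let the lever up and pulled clear. I handed the job in at about 10.8 s of the 42 s allowed; sign-off gives no verdict.

- **Box:** when it reached the stop, the push force jumped to 20 N sideways and about 17 N vertically. In the final pictures its near rim was at x ≈ -0.029 to -0.034 m, so its centre is at about 0.026 to 0.031 m (home is 0.030). The tip of one rim corner differed by 4 mm across the top view.
- **Ball:** two-view ray casting puts it at (0.056, -0.127) m in the dispenser frame, about 23 mm above the underside of the box. It hadn't moved between two pictures about 0.7 s apart while the lever was held down.
- **Lever and gate:** the paddle and gate look as they did at the start. The pixel differences there (6.0) are close to the image noise (5.4). Shift matching on the paddle gave about 0.5 px sideways and none vertically, so I take the lever as back at rest.
- **Other objects:** the jar, comb, mirror and cup look unmoved by eye. In the last pictures the arm hid the nail brush and partly hid the tin in the top view, and the tin was cropped out of the scene zoom. The part of the brush the scene view shows is where it was. I made no numeric check on any of these.

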